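# Sort taped model boxes into full and empty by weight

### The job

Three taped-shut grey model boxes stand on the bench between the two trays; they look alike, but some hold a pair of stone casts and some hold none. Pick each one up and go by its weight: stand the full ones in the wooden crate with the raised ends and the empty ones in the low white plastic pan, upright and flat on the tray floor. Set them down rather than dropping them, and leave the other things on the bench where they are.

Things in the scene. Friction and masses are not known exactly. Their poses are not given: they have to be found in the camera images.
- box_a: closed grey board box, taped shut, looks like the other two: 88 mm long (its x), 62 wide (its y), 78 high, rigid, blank white label on its -x end; origin at the centre of its underside, z up. Weighs about 60 g without casts, 320 to 440 g with a pair (which may shift 2 mm inside); which it is is drawn afresh, not tied to name or place. Stands upright on the bench between the trays
- box_b: closed grey board box, taped shut, looks like the other two: 88 mm long (its x), 62 wide (its y), 78 high, rigid, blank white label on its -x end; origin at the centre of its underside, z up. Weighs about 60 g without casts, 320 to 440 g with a pair (which may shift 2 mm inside); which it is is drawn afresh, not tied to name or place. Stands upright on the bench between the trays
- box_c: closed grey board box, taped shut, looks like the other two: 88 mm long (its x), 62 wide (its y), 78 high, rigid, blank white label on its -x end; origin at the centre of its underside, z up. Weighs about 60 g without casts, 320 to 440 g with a pair (which may shift 2 mm inside); which it is is drawn afresh, not tied to name or place. Stands upright on the bench between the trays
- crate: wooden crate for the full boxes, fixed: 250 mm long (its x), 140 wide (its y), inside 232 x 124; floor 6 mm above the bench, long sides 24 mm high, end boards 60 mm high with hand slots at both short ends; origin under its centre at bench height, z up. Left or right of the boxes. Needs to take at most two boxes, which fit end to end along it, centres 55 mm either side of its middle
- pan: white plastic work pan for the empty boxes, fixed: 250 mm long (its x), 150 wide (its y), inside 242 x 142; floor 4 mm above the bench, all sides 28 mm high, small flat lugs at the short ends; origin under its centre at bench height, z up. On the other side from the crate. Needs to take at most two boxes, which fit end to end along it, centres 55 mm either side of its middle
- model: single stone cast of a dental arch, cream, 60 x 58 x 28 mm, lying on its base; origin under its centre. To be left alone
- bottle: brown glass liquid bottle, 48 mm across, 105 mm tall, standing; origin under its centre. To be left alone
- spatula: plaster spatula, 154 mm long, lying flat among the boxes. To be left alone
- bowl: dark rubber mixing bowl, 124 mm across, 68 mm high; origin under its centre. To be left alone
- jar: white jar with metal lid, 58 mm across, 55 mm high; origin under its centre. To be left alone
- articulator: metal articulator (hinged jaw frame) with stone casts, 100 x 100 mm, 108 mm high; origin under its centre. To be left alone
There are look-alikes about, which are no part of the job. What is shaped like the box_a but pink is not meant.

How it is judged:
By the outcome, as a careful person would: the job done as asked, in the order asked, and still so for the second after the job is handed in, with the robot touching nothing.
It also fails if it takes over 59 s, if anything falls off the work surface, if the arm or the gripper's body presses on something with over 40 N, if the wrist force passes 120 N, or if a joint passes its speed limit or range.

### The arm

A 6-joint arm with a two-finger parallel gripper is mounted at the origin on the work surface. World frame = base frame: x ahead of the robot, y to its left, z up, the work surface at z = 0. Lengths are in m, angles in degrees, forces in N, time in s.
With the tool pointing down it reaches from about 0.15 to 0.775 m from the base axis. Payload 6.1 kg.
Tool frame: the origin (TCP) lies between the finger pads; the fingertips stand 19 mm ahead of it and the grasp point (between the pads) is the TCP; z points along the fingers, y is the line along which they close (so a half turn about z gives the same grasp; the last joint's range is limited). The gripper opens to 85 mm and grips with 20 to 120 N. Pads are 22 mm wide; open, the fingers measure 114 mm over their backs; the gripper's body (76 mm by 85 mm) begins 54 mm behind the grasp point. The pads swing forward as they close: fully open they stand 13 mm farther back than shut.
Start: joints at [68.411, 7.208, -2.269, 80.523, 0, 90], TCP at [0.193, 0.488, 0.25] pointing down, gripper open.
Joint ranges: [-155.77, 155.77], [-54.66, 111.73], [-72.52, 77.12], [-102.08, 115.82], [-83.92, 84.16], [-180, 180]. Speed limits (degrees/s): [136.94, 136.94, 172.46, 180, 180, 180].

### API

Orientations are given as [roll, pitch, yaw] about the fixed x, y, z axes, in that order (R = Rz(yaw) Ry(pitch) Rx(roll)).
In Python, from cell import ctrl, vision gives the robot as it stands. The module is installed in compiled form; this text tells all that it offers.
- The arm moves only by the tool arm_command, never from a script. Its arguments are lists of equal length, an entry for each row: "slide": the shift along the world's x, y, z in m, a list of three; "spin": the turn about the world's z in rad. In form: {"slide": [[x, y, z], ...], "spin": [spin, ...]}. A call has 1 to 12 rows; each row is the pose to reach, as a shift and turn from the pose commanded when the call began; what a row does not reach only later rows make up. A row lasts 1/10 s, in which the tool goes at most 50 mm and 8.59 degrees, less where a joint would pass 70% of its speed; a pose out of reach is approached as far as the arm can. A call with a gripper value outside its range is refused whole. "gripper" is the closure, from -1 (fully open) to 1 (shut), set as the call begins (left out, the last holds). The fingers move at their own pace and stop on an object; "squeeze" is the grip in N (left out, the last holds). Time passes only in rows, so rows that repeat a pose let the fingers close. It gives the time, the measured TCP pose, the force, the opening and the grip force at its end, in the units of the state.
- ctrl.observe(): the state, without advancing time (a new reading comes with each control period).
- vision.read_camera(name): name is "scene" or "top" or "wrist"; returns the picture (400x640x3 uint8, red, green, blue); there is no depth.
- vision.calibration(name): a dict with "K" (3x3 intrinsics, pixels), "T" (4x4, takes a point from camera to world coordinates). Camera axes: x right, y up, looking along -z (the intrinsics and any distortion apply to the point x, -y, -z); pixel columns grow to the right and rows downward; lengths in m; the calibration is good to about 2 mm. A picture is of the moment at which its call begins: read the wrist's pose just before it. calibration takes no time and is no camera call; for the wrist camera it gives the pose at the moment of the call.
- ctrl.job_done(): hands the job in; it is judged then, once.
The state is a dict: "t": time; "qpos": joint angles; "qvel": joint speeds; "joint_efforts": joint torques, N m; "tcp_pos": TCP position; "eef_rot": TCP orientation; "ft_force": force on the tool from outside, world axes, zero at the start; "ft_torque": the same for the moment, N m; "grip_width": finger opening in m; "grasp_force": force on a finger pad.
Only numpy, scipy, OpenCV 4.12 (cv2) and the standard library are available. Lean on these libraries where they do the work, as an engineer would, in place of code of your own. Each camera call takes 0.05 s, during which the arm holds its last target. There are 200 camera calls.

## Working session

There is one attempt and no reset: what is moved stays moved. The work goes in short steps, Python scripts to look and compute and a tool call to move; the robot and the scene stay as the last step left them, time stands still between calls to the robot, and variables do not carry over. Pictures are saved under pics/ and viewed, at most 10 in all, crops included, and the job is handed in when it is done.

Besides the shell and the picture viewer there is one more tool, called after "Emit:" as name(argument=value, ...), one argument or row to a line, values as JSON. arm_command: Moves the arm, as the interface text tells. Its arguments: {"type":"object","properties":{"slide":{"type":"array","items":{"type":"array","items":{"type":"number"}}},"spin":{"type":"array","items":{"type":"number"}},"gripper":{"type":"number"},"squeeze":{"type":"number"}},"required":["slide","spin"]}

```bash
mkdir -p pics; python3 - <<'E'
from cell import ctrl, vision
import cv2
for n in ["top","scene"]:
    cv2.imwrite(f"pics/{n}0.png",vision.read_camera(n)[:,:,::-1])
    c=vision.calibration(n);print(n,c)
s=ctrl.observe();print(s)
E
```

```text
top {'K': array([[459.89219322,   0.        , 316.8348926 ],
       [  0.        , 459.89219322, 192.32745626],
       [  0.        ,   0.        ,   1.        ]]), 'T': array([[ 0.02201772,  0.99392629, -0.10782276,  0.34818787],
       [-0.9997546 ,  0.02162586, -0.00480238, -0.00349755],
       [-0.00244145,  0.10790204,  0.99415853,  1.26473402],
       [ 0.        ,  0.        ,  0.        ,  1.        ]])}
scene {'K': array([[392.62121321,   0.        , 323.58147305],
       [  0.        , 392.62121321, 199.64627045],
       [  0.        ,   0.        ,   1.        ]]), 'T': array([[-0.79403239, -0.51793076,  0.31821422,  0.84469019],
       [ 0.60786733, -0.67382749,  0.42006407,  0.51220718],
       [-0.00314262,  0.52697651,  0.84987404,  1.06921474],
       [ 0.        ,  0.        ,  0.        ,  1.        ]])}
{'t': 0.1, 'qpos': array([ 6.84115298e+01,  7.23738901e+00, -2.32029426e+00,  8.05227132e+01,
        1.39507769e-03,  9.00001946e+01]), 'qvel': array([-0.02793913, -0.01978974,  0.30047869,  0.04884114, -0.08756657,
       -0.01546462]), 'joint_efforts': array([ 1.82670025e-03, -4.36904240e+01,  3.53606129e+01,  1.36671681e-02,
        8.23130040e-05, -9.68738561e-06]), 'tcp_pos': array([0.19303869, 0.48786517, 0.24961279]), 'eef_rot': array([-1.79919604e+02, -1.39480327e-03,  1.58411333e+02]), 'ft_force': array([-0.09569286, -0.14097346, -0.53836603]), 'ft_torque': array([ 0.05095389, -0.07562993, -0.01192017]), 'grasp_force': 0.0, 'grip_width': 0.08509929387183048}
```

View pics/top0.png

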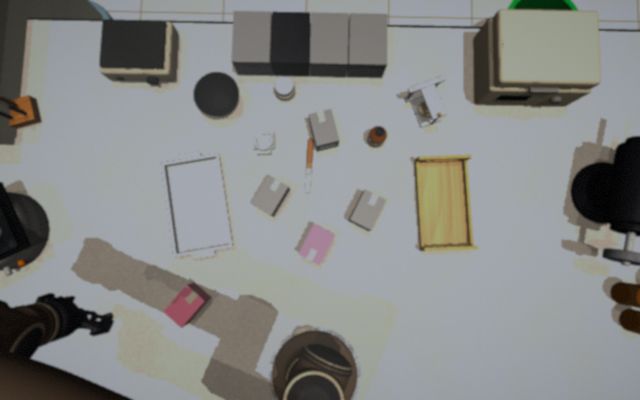

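View pics/scene0.png

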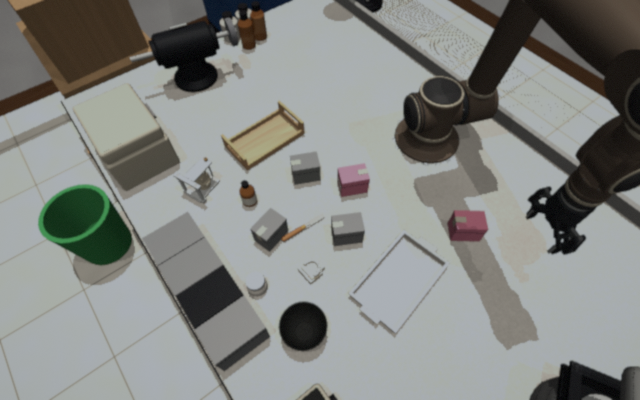

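The top view shows the grey boxes at about (270,195), (323,130) and (367,208), the pan at (198,204) and the crate at (443,203). The pink box at (316,243) is a look-alike. I'll enlarge a crop.

```bash
python3 - <<'E'
import cv2
i=cv2.imread("pics/top0.png")
cv2.imwrite("pics/c1.png",cv2.resize(i[100:270,240:400],None,fx=3.5,fy=3.5,interpolation=cv2.INTER_CUBIC)[:600])
a=cv2.resize(i[145:265,155:245],None,fx=4,fy=4,interpolation=cv2.INTER_CUBIC);b=cv2.resize(i[145:265,400:490],None,fx=4,fy=4,interpolation=cv2.INTER_CUBIC)
cv2.imwrite("pics/c2.png",cv2.hconcat([a,b]))
E
```

```text
(no output)
```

View pics/c1.png

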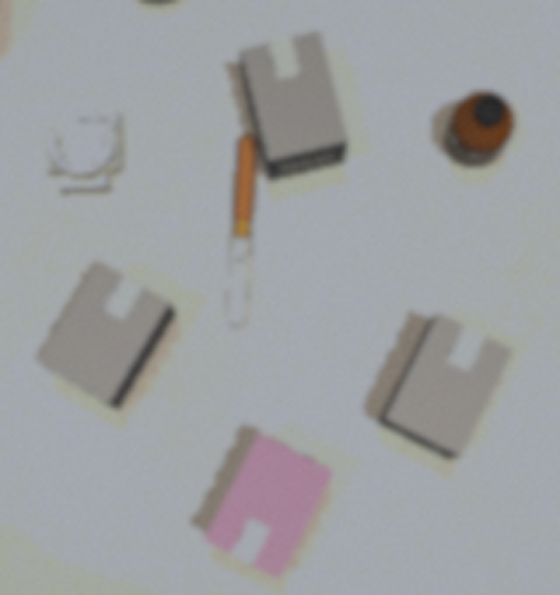

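View pics/c2.png

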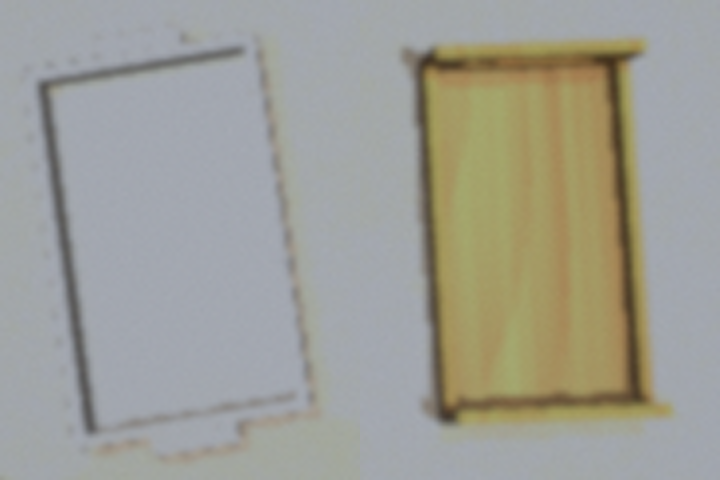

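```bash
cat > h.py <<'E'
import numpy as np
def ray(cal,uv,z):
    K,T=cal["K"],cal["T"]; out=[]
    for u,v in np.atleast_2d(uv):
        d=T[:3,:3]@np.array([(u-K[0,2])/K[0,0],-(v-K[1,2])/K[1,1],-1]); o=T[:3,3]
        out.append((o+d*(z-o[2])/d[2])[:2])
    return np.array(out)
E
python3 - <<'E'
from cell import vision
from h import *
np.set_printoptions(precision=4,suppress=True)
c=vision.calibration("top")
def f(n,p,s,o,z):
    w=ray(c,np.array(p,float)/s+o,z);e=np.roll(w,-1,0)-w
    print(n,w.mean(0),"len",np.linalg.norm(e,axis=1),"ang",np.degrees(np.arctan2(e[:,1],e[:,0])));print(w.tolist() if n in("pan","crate","spat","pink","bot") else "")
o=np.array([240,100])
f("L",[(98,262),(174,308),(115,404),(38,356)],3.5,o,.078)
f("M",[(240,52),(320,33),(345,146),(270,165)],3.5,o,.078)
f("R",[(435,315),(512,352),(455,455),(383,418)],3.5,o,.078)
f("pink",[(258,430),(332,470),(278,578),(205,535)],3.5,o,.078)
f("spat",[(248,135),(238,327)],3.5,o,.01)
f("panin",[(44,85),(243,50),(300,395),(92,432)],4,np.array([155,145]),.02)
f("panfl",[(50,86),(245,54),(296,396),(94,430)],4,np.array([155,145]),.004)
f("panout",[(25,70),(262,38),(316,408),(75,440)],4,np.array([155,145]),.028)
o=np.array([310,145]) # second half starts at 360px =90px ; 400-90
f("crate",[(432,52),(645,45),(670,408),(447,417)],4,o,.06)
f("cratefl",[(440,66),(610,60),(636,398),(444,408)],4,o,.006)
f("bot",[(488,108)],3.5,np.array([240,100]),.105)
E
```

```text
L [0.4674 0.1226] len [0.0665 0.0833 0.0675 0.0827] ang [-120.008   150.1212   59.4774  -30.5704]

M [ 0.6472 -0.0127] len [0.0622 0.089  0.0581 0.0897] ang [ -75.0933 -166.7595  105.6775   15.8903]

R [ 0.434  -0.1297] len [0.063  0.0874 0.0593 0.0858] ang [-114.6871  151.6913   63.9745  -25.883 ]

pink [ 0.3443 -0.0002] len [0.0618 0.0879 0.0618 0.0859] ang [-117.0943  154.4133   61.0372  -25.52  ]
[[0.3976008469506608, 0.00853282429045123], [0.36946749552703867, -0.04645810071201415], [0.2901889545611441, -0.008496818198400133], [0.3200934778297026, 0.04553517690271273]]
spat [0.5574 0.0246] len [0.1535 0.1535] ang [178.4151  -1.5849]
[[0.6341773470880159, 0.022485424335069025], [0.48070616846162173, 0.026731897651012932]]
panin [0.4424 0.3261] len [0.138  0.2395 0.1414 0.2393] ang [ -78.613  -168.1627  101.3184   11.0317]

panfl [0.4429 0.3293] len [0.1368 0.2397 0.1389 0.2399] ang [ -79.2847 -169.0487  100.7857   10.4381]

panout [0.443  0.3243] len [0.1626 0.2543 0.1618 0.2536] ang [ -80.9418 -169.2867   98.7904   10.9116]

crate [ 0.4604 -0.3404] len [0.1415 0.2394 0.1451 0.2405] ang [ -86.8559 -176.9268   93.5566    2.223 ]
[[0.5763465043938593, -0.26419699611600816], [0.5841081558038002, -0.4054963349652552], [0.345026821162964, -0.4183325196411696], [0.33602636438527894, -0.2735255802672645]]
cratefl [ 0.4633 -0.3445] len [0.1179 0.233  0.1307 0.2354] ang [ -86.7156 -176.3516   94.2217    0.5366]

bot [ 0.6365 -0.1554] len [0.] ang [0.]
[[0.6365274574993269, -0.15541065097791376]]
```

Sizes agree with the given ones: box L (0.467, 0.123) axis −30°, M (0.647, −0.013) axis 14.5°, R (0.434, −0.130) axis −27°. Pan is (0.443, 0.326) at 10.7°, crate (0.462, −0.342) at 3°. Going above L first.

Emit:
arm_command(
  slide=[
    [0.274,-0.365,-0.09],
    [0.274,-0.365,-0.09],
    [0.274,-0.365,-0.09],
    [0.274,-0.365,-0.09],
    [0.274,-0.365,-0.09],
    [0.274,-0.365,-0.09],
    [0.274,-0.365,-0.09],
    [0.274,-0.365,-0.09],
    [0.274,-0.365,-0.09],
    [0.274,-0.365,-0.09],
    [0.274,-0.365,-0.09],
    [0.274,-0.365,-0.09],
  ],
  spin=[-0.147,-0.147,-0.147,-0.147,-0.147,-0.147,-0.147,-0.147,-0.147,-0.147,-0.147,-0.147],
  gripper=-1,
  squeeze=30,
)

```text
t: 1.3
tcp_pos: [0.4667, 0.1233, 0.1601]
eef_rot: [-180.0, -0.1, 150.0]
ft_force: [-0.2, 0.2, -0.5]
grip_width: 0.0855
grasp_force: 0.0
```

```bash
python3 - <<'E'
from cell import ctrl, vision
import cv2
s=ctrl.observe();print(s["t"],s["tcp_pos"],s["eef_rot"],s["qpos"],s["ft_force"])
print(vision.calibration("wrist"))
cv2.imwrite("pics/w1.png",vision.read_camera("wrist")[:,:,::-1])
E
```

```text
1.3 [0.46673326 0.12330859 0.16011564] [-1.79981205e+02 -6.08764632e-02  1.49956881e+02] [ 1.47821769e+01  3.61834913e+00 -1.75937515e+01  6.88443264e+01
  2.95838225e-02  4.48252709e+01] [-0.20995237  0.20834364 -0.50392836]
{'K': array([[343.53434648,   0.        , 319.87269008],
       [  0.        , 343.53434648, 201.0395274 ],
       [  0.        ,   0.        ,   1.        ]]), 'T': array([[ 5.01165806e-01, -8.32917264e-01, -2.34694836e-01,
         4.08462401e-01],
       [ 8.65351207e-01,  4.82271333e-01,  1.36314528e-01,
         1.57203385e-01],
       [-3.52132516e-04, -2.71409639e-01,  9.62463861e-01,
         2.83412962e-01],
       [ 0.00000000e+00,  0.00000000e+00,  0.00000000e+00,
         1.00000000e+00]])}
```

View pics/w1.png

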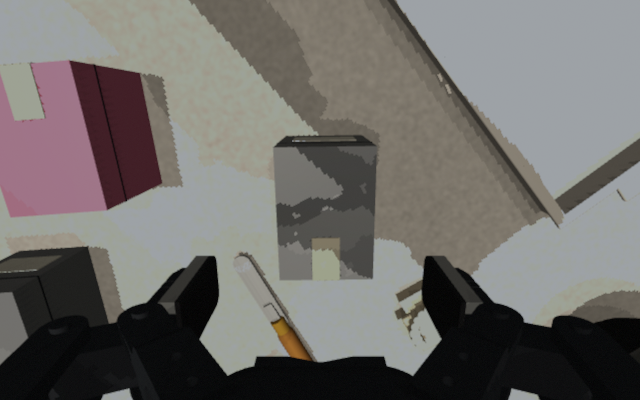

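The wrist view shows box L square to the fingers, with top corners at (275,147), (376,146), (373,279) and (279,280).

```bash
python3 - <<'E'
from cell import vision
from h import *
w=ray(vision.calibration("wrist"),[(275,147),(376,146),(373,279),(279,280)],.078);e=np.roll(w,-1,0)-w
print(w.mean(0),np.linalg.norm(e,axis=1),np.degrees(np.arctan2(e[:,1],e[:,0])))
E
```

```text
[0.46926053 0.12667382] [0.06013116 0.08790329 0.06250684 0.08803034] [  60.55907551  -28.76049036 -119.32802312  149.69231853]
```

Emit:
arm_command(
  slide=[
    [0.0025,0.0035,-0.04],
    [0.0025,0.0035,-0.08],
    [0.0025,0.0035,-0.106],
    [0.0025,0.0035,-0.106],
    [0.0025,0.0035,-0.106],
  ],
  spin=[0,0,0,0,0],
)

```text
t: 1.85
tcp_pos: [0.4693, 0.1277, 0.0551]
eef_rot: [180.0, -0.0, 150.1]
ft_force: [0.3, -0.5, -0.3]
grip_width: 0.0853
grasp_force: 0.0
```

Emit:
arm_command(
  slide=[
    [0,0,0],
    [0,0,0],
    [0,0,0],
    [0,0,0],
    [0,0,0],
    [0,0,0],
  ],
  spin=[0,0,0,0,0,0],
  gripper=1,
  squeeze=30,
)

```text
t: 2.45
tcp_pos: [0.4707, 0.1269, 0.0564]
eef_rot: [179.9, 0.1, 150.0]
ft_force: [-1.7, 0.1, 5.3]
grip_width: 0.0619
grasp_force: 33.5
```

Emit:
arm_command(
  slide=[
    [0,0,0.02],
    [0,0,0.05],
    [0,0,0.08],
    [0,0,0.1],
    [0,0,0.1],
    [0,0,0.1],
    [0,0,0.1],
    [0,0,0.1],
  ],
  spin=[0,0,0,0,0,0,0,0],
)

```text
t: 3.25
tcp_pos: [0.4688, 0.1264, 0.1528]
eef_rot: [-179.9, -0.1, 150.0]
ft_force: [0.3, 0.2, -4.4]
grip_width: 0.0617
grasp_force: 35.9
```

Emit:
arm_command(
  slide=[
    [0,0,0],
    [0,0,0],
    [0,0,0],
  ],
  spin=[0,0,0],
)

```text
t: 3.55
tcp_pos: [0.4696, 0.1266, 0.154]
eef_rot: [-180.0, -0.0, 150.0]
ft_force: [0.0, -0.2, -4.7]
grip_width: 0.0618
grasp_force: 35.9
```

Box L weighs about 4.2 N, so it's full and goes in the far half of the crate.

Emit:
arm_command(
  slide=[
    [0.0,0.0,0.03],
    [0.0475,-0.466,0.03],
    [0.0475,-0.466,0.03],
    [0.0475,-0.466,0.03],
    [0.0475,-0.466,0.03],
    [0.0475,-0.466,0.03],
    [0.0475,-0.466,0.03],
    [0.0475,-0.466,0.03],
    [0.0475,-0.466,0.03],
    [0.0475,-0.466,0.03],
    [0.0475,-0.466,0.03],
    [0.0475,-0.466,0.03],
  ],
  spin=[0,0.576,0.576,0.576,0.576,0.576,0.576,0.576,0.576,0.576,0.576,0.576],
)

```text
t: 4.75
tcp_pos: [0.5171, -0.3447, 0.183]
eef_rot: [-179.9, -0.0, -177.3]
ft_force: [0.3, 0.9, -4.3]
grip_width: 0.0618
grasp_force: 40.6
```

Emit:
arm_command(
  slide=[
    [0,0,-0.03],
    [0,0,-0.03],
    [0,0,-0.03],
  ],
  spin=[0,0,0],
)

```text
t: 5.05
tcp_pos: [0.5166, -0.3386, 0.1538]
eef_rot: [179.9, -0.1, -177.0]
ft_force: [0.3, -0.6, -3.5]
grip_width: 0.0616
grasp_force: 40.7
```

```bash
python3 - <<'E'
from cell import ctrl, vision
import cv2
s=ctrl.observe();print(s["t"],s["tcp_pos"],s["eef_rot"],s["qpos"],s["ft_force"])
cv2.imwrite("pics/w2.png",vision.read_camera("wrist")[:,:,::-1])
E
```

```text
5.05 [ 0.51658    -0.33855528  0.15377444] [ 1.79913573e+02 -1.13913786e-01 -1.76988259e+02] [-3.32410056e+01  1.81803613e+01 -6.06493744e-01  7.13561153e+01
  2.33339254e-03 -3.62526639e+01] [ 0.25169066 -0.61438299 -3.52066187]
```

View pics/w2.png

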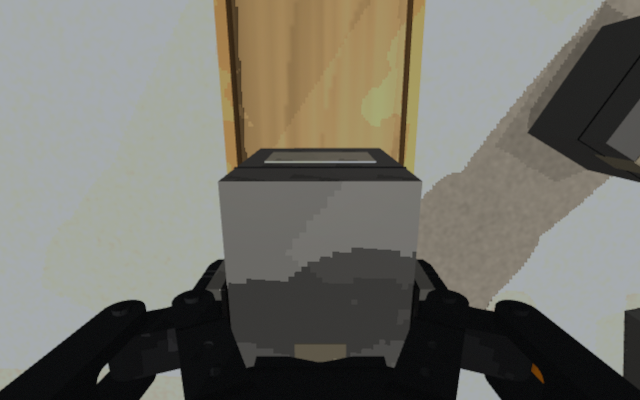

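The wrist view shows the box centred in the crate (crate walls at u 238 and 410, box at u 320). Lowering it now.

Emit:
arm_command(
  slide=[
    [0,0,-0.04],
    [0,0,-0.07],
    [0,0,-0.082],
    [0,0,-0.086],
    [0,0,-0.088],
    [0,0,-0.09],
    [0,0,-0.091],
    [0,0,-0.091],
  ],
  spin=[0,0,0,0,0,0,0,0],
)

```text
t: 5.9
tcp_pos: [0.5176, -0.3396, 0.0641]
eef_rot: [-180.0, 0.1, -177.0]
ft_force: [1.2, 0.2, -4.0]
grip_width: 0.0616
grasp_force: 41.5
```

Emit:
arm_command(
  slide=[
    [0,0,-0.001],
    [0,0,-0.002],
    [0,0,-0.003],
    [0,0,-0.003],
    [0,0,-0.003],
  ],
  spin=[0,0,0,0,0],
)

```text
t: 6.4
tcp_pos: [0.5173, -0.3396, 0.0627]
eef_rot: [-179.9, 0.1, -177.0]
ft_force: [-4.5, 1.3, 10.1]
grip_width: 0.0617
grasp_force: 43.3
```

Emit:
arm_command(
  slide=[
    [0,0,0.001],
    [0,0,0.001],
    [0,0,0.001],
    [0,0,0.001],
    [0,0,0.001],
  ],
  spin=[0,0,0,0,0],
  gripper=-1,
)

```text
t: 6.9
tcp_pos: [0.5172, -0.3394, 0.0611]
eef_rot: [180.0, -0.0, -177.0]
ft_force: [-0.2, -0.3, -0.3]
grip_width: 0.0851
grasp_force: 0.0
```

Emit:
arm_command(
  slide=[
    [0,0,0.03],
    [0,0,0.07],
    [0,0,0.12],
    [0,0,0.12],
    [0,0,0.12],
  ],
  spin=[0,0,0,0,0],
)

```text
t: 7.4
tcp_pos: [0.518, -0.3398, 0.1828]
eef_rot: [-179.9, 0.2, -177.0]
ft_force: [-0.1, 0.7, -1.4]
grip_width: 0.0855
grasp_force: 0.0
```

Emit:
arm_command(
  slide=[
    [-0.0815,0.2135,-0.02],
    [-0.0815,0.2135,-0.02],
    [-0.0815,0.2135,-0.02],
    [-0.0815,0.2135,-0.02],
    [-0.0815,0.2135,-0.02],
    [-0.0815,0.2135,-0.02],
    [-0.0815,0.2135,-0.02],
    [-0.0815,0.2135,-0.02],
  ],
  spin=[-0.524,-0.524,-0.524,-0.524,-0.524,-0.524,-0.524,-0.524],
)

```text
t: 8.2
tcp_pos: [0.4358, -0.1263, 0.1606]
eef_rot: [-180.0, -0.0, 152.9]
ft_force: [-0.5, 0.4, -0.1]
grip_width: 0.0855
grasp_force: 0.0
```

```bash
python3 - <<'E'
from cell import ctrl, vision
import cv2
s=ctrl.observe();print(s["t"],s["tcp_pos"],s["eef_rot"],s["ft_force"])
cv2.imwrite("pics/w3.png",vision.read_camera("wrist")[:,:,::-1])
E
```

```text
8.2 [ 0.43579263 -0.12632417  0.16057975] [-1.79978971e+02 -4.47261021e-02  1.52943826e+02] [-0.45007717  0.43241675 -0.12440376]
```

View pics/w3.png

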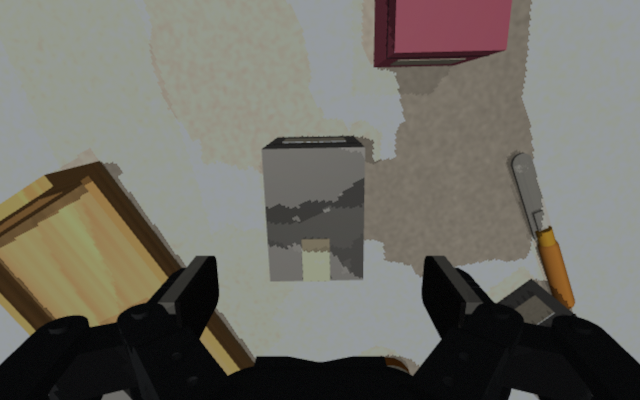

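Box R is well placed between the fingers, with corners at (263,149), (365,147), (364,279) and (271,281). That's about a 2.5 mm correction.

Emit:
arm_command(
  slide=[
    [-0.001,-0.002,-0.04],
    [-0.001,-0.002,-0.08],
    [-0.001,-0.002,-0.106],
    [-0.001,-0.002,-0.106],
    [-0.001,-0.002,-0.106],
  ],
  spin=[-0.015,-0.015,-0.015,-0.015,-0.015],
)

```text
t: 8.75
tcp_pos: [0.4348, -0.1285, 0.0554]
eef_rot: [-180.0, -0.1, 152.0]
ft_force: [-0.1, 0.7, 0.7]
grip_width: 0.0856
grasp_force: 0.0
```

Emit:
arm_command(
  slide=[
    [0,0,0],
    [0,0,0],
    [0,0,0],
    [0,0,0],
    [0,0,0],
    [0,0,0],
  ],
  spin=[0,0,0,0,0,0],
  gripper=1,
  squeeze=30,
)

```text
t: 9.35
tcp_pos: [0.4359, -0.1288, 0.0572]
eef_rot: [-180.0, 0.2, 152.1]
ft_force: [-1.6, -3.6, 6.5]
grip_width: 0.0618
grasp_force: 33.3
```

Emit:
arm_command(
  slide=[
    [0,0,0.02],
    [0,0,0.05],
    [0,0,0.08],
    [0,0,0.12],
    [0,0,0.12],
    [0,0,0.12],
    [0,0,0.12],
    [0,0,0.12],
  ],
  spin=[0,0,0,0,0,0,0,0],
)

```text
t: 10.15
tcp_pos: [0.4337, -0.1275, 0.1737]
eef_rot: [-180.0, -0.2, 152.1]
ft_force: [0.8, -0.9, -4.4]
grip_width: 0.062
grasp_force: 40.6
```

Emit:
arm_command(
  slide=[
    [0,0,0],
    [0,0,0],
    [0,0,0],
  ],
  spin=[0,0,0],
)

```text
t: 10.45
tcp_pos: [0.4345, -0.1278, 0.1749]
eef_rot: [-180.0, -0.0, 152.1]
ft_force: [1.1, 0.3, -2.9]
grip_width: 0.0617
grasp_force: 40.6
```

```bash
python3 - <<'E'
from cell import ctrl, vision
for i in range(6):
    vision.read_camera("wrist"); s=ctrl.observe();print(s["ft_force"],s["tcp_pos"],s["joint_efforts"][1:4])
E
```

```text
[-0.16247903  0.17747071 -4.49091557] [ 0.43458213 -0.12782157  0.17503017] [-3.65482771e+01  3.64071143e+01  1.57412264e-02]
[-0.19443362  0.68489632 -3.05880157] [ 0.43461306 -0.12785449  0.17511963] [-3.65486562e+01  3.64258325e+01  1.27577779e-02]
[-0.49288065 -0.27504243 -4.22353328] [ 0.43465844 -0.12786142  0.17522104] [-3.65555227e+01  3.64446151e+01  9.96998395e-03]
[-0.28262424 -0.31402851 -3.56085702] [ 0.43466639 -0.12784364  0.1752468 ] [-3.65639019e+01  3.64602506e+01  7.85360666e-03]
[ 0.12262339  0.64220804 -3.54420651] [ 0.43468304 -0.12785304  0.17530351] [-3.65726674e+01  3.64740837e+01  7.08498177e-03]
[ 0.05330956  0.07593233 -3.18264278] [ 0.43469443 -0.12784988  0.17531129] [-3.65819156e+01  3.64841437e+01  6.12782562e-03]
```

R weighs about 3.3 N, so it's full too and goes in the near half of the crate.

Emit:
arm_command(
  slide=[
    [-0.0275,-0.2175,0],
    [-0.0275,-0.2175,0],
    [-0.0275,-0.2175,0],
    [-0.0275,-0.2175,0],
    [-0.0275,-0.2175,0],
    [-0.0275,-0.2175,0],
    [-0.0275,-0.2175,0],
    [-0.0275,-0.2175,0],
    [-0.0275,-0.2175,0],
  ],
  spin=[0.54,0.54,0.54,0.54,0.54,0.54,0.54,0.54,0.54],
)

```text
t: 11.65
tcp_pos: [0.4074, -0.3443, 0.1754]
eef_rot: [180.0, -0.0, -176.9]
ft_force: [-0.5, 0.4, -3.5]
grip_width: 0.0618
grasp_force: 37.8
```

Emit:
arm_command(
  slide=[
    [0,0,-0.04],
    [0,0,-0.08],
    [0,0,-0.1],
    [0,0,-0.106],
    [0,0,-0.109],
    [0,0,-0.11],
    [0,0,-0.111],
    [0,0,-0.111],
  ],
  spin=[0,0,0,0,0,0,0,0],
)

```text
t: 12.45
tcp_pos: [0.4078, -0.3458, 0.0654]
eef_rot: [-179.9, 0.1, -176.9]
ft_force: [-0.5, 0.1, -3.9]
grip_width: 0.0615
grasp_force: 38.5
```

Emit:
arm_command(
  slide=[
    [0,0,-0.001],
    [0,0,-0.002],
    [0,0,-0.003],
    [0,0,-0.003],
    [0,0,-0.003],
  ],
  spin=[0,0,0,0,0],
)

```text
t: 12.95
tcp_pos: [0.4073, -0.3457, 0.0634]
eef_rot: [-179.9, 0.1, -177.0]
ft_force: [-5.3, 3.3, 10.4]
grip_width: 0.0618
grasp_force: 40.0
```

Emit:
arm_command(
  slide=[
    [0,0,0.001],
    [0,0,0.001],
    [0,0,0.001],
    [0,0,0.001],
    [0,0,0.001],
  ],
  spin=[0,0,0,0,0],
  gripper=-1,
)

```text
t: 13.45
tcp_pos: [0.4072, -0.3453, 0.0622]
eef_rot: [180.0, -0.0, -176.9]
ft_force: [-0.1, 0.0, 0.6]
grip_width: 0.0855
grasp_force: 0.0
```

Emit:
arm_command(
  slide=[
    [0,0,0.03],
    [0,0,0.07],
    [0,0,0.12],
    [0,0,0.138],
    [0,0,0.138],
  ],
  spin=[0,0,0,0,0],
)

```text
t: 13.95
tcp_pos: [0.4086, -0.3465, 0.2039]
eef_rot: [-179.8, 0.3, -176.9]
ft_force: [0.5, 0.3, -0.9]
grip_width: 0.0856
grasp_force: 0.0
```

Emit:
arm_command(
  slide=[
    [0.242,0.335,0],
    [0.242,0.335,0],
    [0.242,0.335,0],
    [0.242,0.335,0],
    [0.242,0.335,0],
    [0.242,0.335,0],
    [0.242,0.335,0],
    [0.242,0.335,0],
    [0.242,0.335,0],
    [0.242,0.335,-0.03],
    [0.242,0.335,-0.03],
    [0.242,0.335,-0.03],
  ],
  spin=[0.2,0.2,0.2,0.2,0.2,0.2,0.2,0.2,0.2,0.2,0.2,0.2],
)

```text
t: 15.15
tcp_pos: [0.6479, -0.0109, 0.169]
eef_rot: [180.0, -0.2, -165.5]
ft_force: [0.4, -0.2, -0.2]
grip_width: 0.0854
grasp_force: 0.0
```

```bash
python3 - <<'E'
from cell import ctrl, vision
import cv2
s=ctrl.observe();print(s["t"],s["tcp_pos"],s["eef_rot"],s["ft_force"])
cv2.imwrite("pics/w4.png",vision.read_camera("wrist")[:,:,::-1])
E
```

```text
15.15 [ 0.64792865 -0.01086299  0.16904789] [ 179.95702186   -0.19495347 -165.52356081] [ 0.3695587  -0.22597903 -0.20126963]
```

View pics/w4.png

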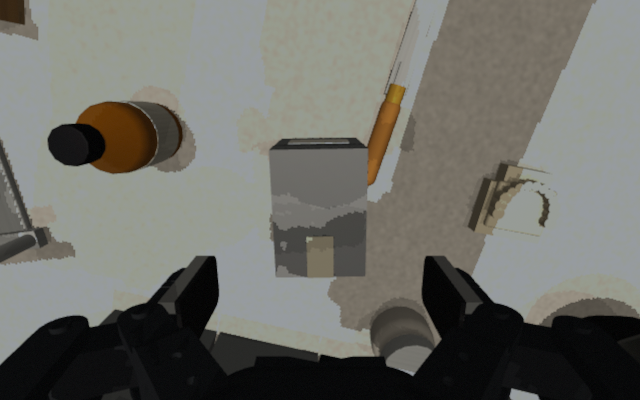

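Box M is centred between the fingers (u about 320). The spatula's handle end lies close beside it at (370,185), but below fingertip height.

Emit:
arm_command(
  slide=[
    [0,0,-0.04],
    [0,0,-0.08],
    [0,0,-0.113],
    [0,0,-0.113],
    [0,0,-0.113],
  ],
  spin=[0,0,0,0,0],
)

```text
t: 15.7
tcp_pos: [0.6493, -0.011, 0.0587]
eef_rot: [-180.0, 0.0, -165.5]
ft_force: [1.1, -0.4, 0.8]
grip_width: 0.0852
grasp_force: 0.0
```

Emit:
arm_command(
  slide=[
    [0,0,0],
    [0,0,0],
    [0,0,0],
    [0,0,0],
    [0,0,0],
    [0,0,0],
  ],
  spin=[0,0,0,0,0,0],
  gripper=1,
  squeeze=30,
)

```text
t: 16.3
tcp_pos: [0.651, -0.0105, 0.0604]
eef_rot: [-179.9, 0.3, -165.5]
ft_force: [-0.1, -0.6, 6.8]
grip_width: 0.0616
grasp_force: 33.7
```

Emit:
arm_command(
  slide=[
    [0,0,0.02],
    [0,0,0.05],
    [0,0,0.08],
    [0,0,0.12],
    [0,0,0.12],
    [0,0,0.12],
    [0,0,0.12],
    [0,0,0.12],
  ],
  spin=[0,0,0,0,0,0,0,0],
)

```text
t: 17.1
tcp_pos: [0.6485, -0.0103, 0.176]
eef_rot: [180.0, -0.1, -165.5]
ft_force: [-0.6, -0.6, -0.6]
grip_width: 0.0619
grasp_force: 33.0
```

```bash
python3 - <<'E'
from cell import ctrl, vision
for i in range(8):
    vision.read_camera("wrist"); s=ctrl.observe();print(s["t"],s["ft_force"],s["tcp_pos"],s["grip_width"])
E
```

```text
17.15 [ 0.25191237  0.2235454  -0.59756283] [ 0.64850832 -0.01034726  0.17592207] 0.061919583966437916
17.2 [-0.00079246  0.2960575  -0.72812672] [ 0.64861489 -0.01033725  0.17605845] 0.06150024275166202
17.25 [ 0.85209883  0.80967797 -0.14064547] [ 0.64872861 -0.01034322  0.17620819] 0.06190071341084952
17.3 [-0.05184846 -0.42733171 -0.92923598] [ 0.64882059 -0.01032452  0.17640024] 0.0621683704839062
17.35 [-0.41302379  0.2363069  -0.27945022] [ 0.64893423 -0.01034692  0.1766286 ] 0.06175281084667906
17.4 [ 0.07595647  0.29385576 -0.551071  ] [ 0.64899995 -0.01032794  0.17678919] 0.06174822265942873
17.45 [ 0.75707701  1.16857296 -0.10198938] [ 0.64907887 -0.01035295  0.17693766] 0.06190070916073333
17.5 [ 0.34032505 -0.11203528 -0.59579221] [ 0.64911341 -0.01033863  0.17707138] 0.06150529938038995
```

M is empty (about 0.3 N), so it goes in the pan.

Emit:
arm_command(
  slide=[
    [-0.206,0.336,0],
    [-0.206,0.336,0],
    [-0.206,0.336,0],
    [-0.206,0.336,0],
    [-0.206,0.336,0],
    [-0.206,0.336,0],
    [-0.206,0.336,0],
    [-0.206,0.336,0],
    [-0.206,0.336,0],
    [-0.206,0.336,0],
    [-0.206,0.336,0],
    [-0.206,0.336,0],
  ],
  spin=[-0.066,-0.066,-0.066,-0.066,-0.066,-0.066,-0.066,-0.066,-0.066,-0.066,-0.066,-0.066],
)

```text
t: 18.7
tcp_pos: [0.4438, 0.3247, 0.1773]
eef_rot: [-180.0, 0.0, -169.4]
ft_force: [0.5, 0.2, -0.3]
grip_width: 0.0613
grasp_force: 33.5
```

Emit:
arm_command(
  slide=[
    [0,0,-0.04],
    [0,0,-0.08],
    [0,0,-0.1],
    [0,0,-0.108],
    [0,0,-0.11],
    [0,0,-0.112],
    [0,0,-0.113],
    [0,0,-0.113],
  ],
  spin=[0,0,0,0,0,0,0,0],
)

```text
t: 19.5
tcp_pos: [0.4438, 0.326, 0.0654]
eef_rot: [180.0, 0.1, -169.3]
ft_force: [-0.1, -0.2, -0.3]
grip_width: 0.0614
grasp_force: 33.6
```

Emit:
arm_command(
  slide=[
    [0,0,-0.001],
    [0,0,-0.002],
    [0,0,-0.003],
    [0,0,-0.004],
    [0,0,-0.004],
    [0,0,-0.004],
  ],
  spin=[0,0,0,0,0,0],
)

```text
t: 20.1
tcp_pos: [0.4436, 0.3261, 0.0644]
eef_rot: [179.9, 0.2, -169.3]
ft_force: [-8.4, -4.0, 25.3]
grip_width: 0.0617
grasp_force: 36.0
```

Emit:
arm_command(
  slide=[
    [0,0,0.002],
    [0,0,0.003],
    [0,0,0.003],
  ],
  spin=[0,0,0],
)

```text
t: 20.4
tcp_pos: [0.4435, 0.3261, 0.0644]
eef_rot: [180.0, 0.1, -169.3]
ft_force: [-2.3, 0.1, 9.3]
grip_width: 0.0616
grasp_force: 34.6
```

Emit:
arm_command(
  slide=[
    [0,0,0],
    [0,0,0],
    [0,0,0],
    [0,0,0],
    [0,0,0],
  ],
  spin=[0,0,0,0,0],
  gripper=-1,
)

```text
t: 20.9
tcp_pos: [0.4431, 0.3256, 0.063]
eef_rot: [-180.0, -0.0, -169.3]
ft_force: [0.6, -0.1, -0.6]
grip_width: 0.0855
grasp_force: 0.0
```

Emit:
arm_command(
  slide=[
    [0,0,0.03],
    [0,0,0.07],
    [0,0,0.12],
    [0,0,0.15],
    [0,0,0.17],
    [-0.15,0.1,0.17],
    [-0.15,0.1,0.17],
    [-0.15,0.1,0.17],
    [-0.15,0.1,0.17],
    [-0.15,0.1,0.17],
  ],
  spin=[0,0,0,0,0,0,0,0,0,0],
)

```text
t: 21.9
tcp_pos: [0.2904, 0.4273, 0.2334]
eef_rot: [180.0, -0.0, -169.0]
ft_force: [0.4, 0.5, -1.3]
grip_width: 0.0855
grasp_force: 0.0
```

```bash
python3 - <<'E'
from cell import ctrl, vision
import cv2
i=vision.read_camera("top")[:,:,::-1];cv2.imwrite("pics/top2.png",cv2.resize(i[70:270,150:490],None,fx=2.3,fy=2.3,interpolation=cv2.INTER_CUBIC))
E
```

```text
(no output)
```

View pics/top2.png

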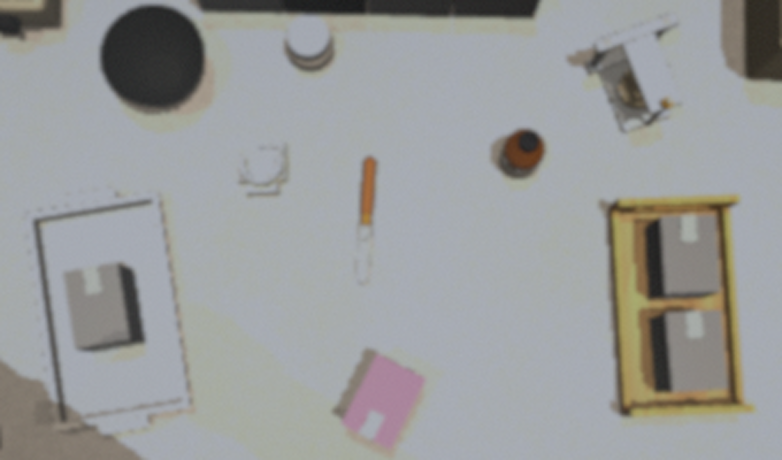

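The view shows both full boxes upright in the crate at (690,250) and (695,350), the empty one in the pan at (97,305), and everything else where it was.

```bash
python3 -c "
from cell import ctrl
print(ctrl.job_done())"
```

```text
the job is handed in; nothing more can be done
None
```

I handed the job in at about 22 s: the two full boxes (about 3.3 N and 4.2 N) stand in the wooden crate, the empty one stands in the white pan, and the top camera showed nothing else moved.

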